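# Release the food box from the trolley hold-down

### The arm

A 7-joint arm with a two-finger parallel gripper is mounted at the origin on the work surface. World frame = base frame: x ahead of the robot, y to its left, z up, the work surface at z = 0. Lengths are in mm, angles in rad, forces in N, time in s.
With the tool pointing down it reaches from about 350 to 900 mm from the base axis. Payload 7.2 kg.
Tool frame: the origin (TCP) lies on the centre line of the jaws, within the pads' length; the fingertips stand 11 mm ahead of it and the grasp point (between the pads) lies 8 mm behind it (env.finger_overhang is the distance from the TCP to the fingertips, in mm); z points along the fingers, y is the direction in which the jaws open and shut (so a half turn about z gives the same grasp; the last joint's range is limited). The gripper opens to 85 mm and grips with 20 to 120 N. Pads are 22 mm wide; open, the fingers measure 114 mm over their backs; the gripper's body (76 mm by 85 mm) begins 54 mm behind the grasp point. The pads swing forward as they close: fully open they stand 13 mm farther back than shut.
Start: joints at [-1.298, 0.411, -0.013, 1.596, 0.006, 1.134, -0.082], TCP at [208.91, 589.055, 206.797] pointing down, gripper open.
Joint ranges: [-2.95, 2.95], [-0.29, 1.99], [-1.47, 1.44], [0.14, 2.54], [-1.03, 4.17], [0.13, 1.85], [-2.86, 2.86]. Speed limits (rad/s): [2.39, 2.39, 3.01, 3.01, 3.14, 3.14, 3.14].

### API

Orientations are given as a rotation vector (axis times angle).
In Python, from workcell import env gives the robot as it stands. The module is installed in compiled form; this text tells all that it offers.
- The arm moves only by the tool send_rows, never from a script. Its argument "moves" is text: rows parted by semicolons, each of 6 numbers parted by spaces: the shift along the tool's x, y, z in cm, then the turn, a rotation vector about the tool's x, y, z in rad. In form: x y z rx ry rz; .... A call has 1 to 12 rows; each row is the pose to reach, as a shift and turn from the pose commanded when the call began, along the tool's axes at that moment; what a row does not reach only later rows make up. A row lasts 1/10 s, in which the tool goes at most 50 mm and 8.59 degrees, less where a joint would pass 70% of its speed; a pose out of reach is approached as far as the arm can. A call with a gripper value outside its range is refused whole. "grip" is the opening, from 0 (shut) to 1 (fully open), set as the call begins (left out, the last holds). The fingers move at their own pace and stop on an object; the grip force is fixed at half the most. Time passes only in rows, so rows that repeat a pose let the fingers close. It gives the time, the measured TCP pose, the force and the opening at its end, in the units of the state.
- env.state(): the state, without advancing time (a new reading comes with each control period).
- env.snapshot(name): name is "scene" or "top" or "wrist"; returns the picture (384x512x3 uint8, red, green, blue); there is no depth.
- env.get_calibration(name): a dict with "K" (3x3 intrinsics, pixels), "eye" and "orientation" of the camera in the world; the wrist camera has in their place "mount" (4x4, takes a point from camera to tool coordinates, whose origin is the TCP and whose axes are the flange's). Camera axes: x right, y up, looking along -z (the intrinsics and any distortion apply to the point x, -y, -z); pixel columns grow to the right and rows downward; lengths in mm; the calibration is good to about 2 mm. A picture is of the moment at which its call begins: read the wrist's pose just before it. get_calibration takes no time and is no camera call.
- env.job_done(): hands the job in, once; it reports no verdict.
The state is a dict: "t": time; "joint_positions": joint angles; "qd": joint speeds; "tau": joint torques, N m; "position": TCP position; "orientation": TCP orientation; "force": force on the tool from outside, world axes, zero at the start; "wrist_torque": the same for the moment, N m; "width": finger opening in mm.
Only numpy, scipy, OpenCV 4.12 (cv2) and the standard library are available. Lean on these libraries where they do the work, as an engineer would, in place of code of your own. Each camera call takes 0.05 s, during which the arm holds its last target.

### The job

On the meal trolley a lidded food box is held down by a sprung bail. Swing the bail up by its handle past its hold-open point so that it stays open by itself, then take out the box and set it down, without dropping it, upright and squarely on the rubber mat in the free bay of the serving tray. Leave the bail open, and do not disturb the cups, the bowl or the flask.

Things in the scene. Friction and masses are not known exactly. Their poses are not given: they have to be found in the camera images.
- station: fixed hold-down station: metal plate 220 (x) x 230 (y) x 6 mm; origin at the centre of its underside, z up. The box lies crosswise on its middle, long side along y, between ribs at x = +-37 mm (tops 12 mm above table) and end kerbs at y = +-100 mm (tops 20 mm). Hinge brackets (30 x 8 mm, tops at 96 mm) stand at x = +95, y = +-60 mm; the closed bail's handle points to -x
- bail (a joint): hinge of the sprung bail, rad: 0 closed, its rubber pad on the box lid; grows as it is lifted; stops at about 1.8, fully open, leaning back past upright. Over-centre spring: below about 1.0 it pulls shut (about 8 N at the handle), past that it swings open and stays
- bail_hinge (a point): point on the hinge axis of the bail at its middle: in the station frame x = +90, y = 0, z = +80 mm. The axis is the station's y axis. A small spring strut stands under it, between x = +65 and +115 mm
- bail_handle (a point): centre of the bail's handle: a round plastic bar 16 mm thick, 90 mm long, along the station's y, 175 mm from the hinge axis. Closed it is 80 mm above the table, at station x = -85 mm. Two side rods (10 mm thick) at y = +-45 mm run straight from it to the hinge; between the rods it is open from 8 to 70 mm from the handle's centre towards the hinge
- foodbox_center (a point): centre (half-way up) of the loose lidded food box, 60 (x) x 160 (y) x 60 mm high, 0.3 to 0.6 kg, z up; body 56 x 154 mm, the lid is the top 12 mm and is 60 x 160 mm. It starts flat in the station, up to 12 mm off centre along its length
- tray: fixed flat serving tray 240 (x) x 210 (y) mm, floor 4 mm thick; origin at the centre of its underside. Two bays side by side, centred at x = -55 and x = +55 mm, y = 0, each 86 (x) x 186 (y) mm inside, with 4 mm thick ribs round them whose tops are 13 mm above the table. One bay holds a cup, the other the rubber mat
- mat_center (a point): centre of the top face of the fixed rubber mat 50 (x) x 140 (y) x 2 mm that lies in the middle of the free bay, its axes parallel to those of the tray; its top is 6 mm above the table
- cup_tray: lidded cup, 72 mm across, 100 mm high, standing in the middle of the other bay; origin at the centre of its underside
- cup_front: same kind of lidded cup, 72 mm across, 100 mm high, standing on the table before the station on its handle side; origin at the centre of its underside
- bowl: lidded bowl, 176 mm across, 70 mm high, on the table behind the station on its hinge side; origin at the centre of its underside
- flask: metal flask, 80 mm across, 195 mm high, standing on the table between station and tray; origin at the centre of its underside
Mind the look-alikes: they are no part of the job. What is shaped like the part that bears foodbox_center but blue is not meant.

How it is judged (in metres and radians):
On the way, in this order (a step that is already met when the one before it is completed fails the run):
1. the bail is up past its hold-open point and stays open (joint beyond 1.4 rad) with the box still in the station (not moved by more than 20 mm) (value of joint bail above 1.4 rad and distance of foodbox_center from where it was at the start of the episode below 0.02 m), for 0.2 s.
2. the box is lifted clear of the station's kerbs (z of foodbox_center in the frame of station above 0.07 m), for 0.1 s.
At the end, for the whole second after the job is handed in: The bail stands open (beyond 1.4 rad) and the box rests released, upright (within 0.06 rad) and flat on the mat in the free bay of the tray, its centre within 12 mm of the mat's centre and its long side within 0.12 rad of the mat's (value of joint bail above 1.4 rad and horizontal distance between foodbox_center and mat_center below 0.012 m and height (world z) of foodbox_center below 0.04 m and angle between foodbox_center's own z axis and vertical below 0.06 rad and angle between the y axis of foodbox_center and the y axis of mat_center, either way round below 0.12 rad and linear speed of foodbox below 0.01 m/s and contact force between the fingers and foodbox below 0.1 N); the robot touches nothing.
It fails at once if a cup, the bowl or the flask is shifted by more than 20 mm (distance of any of cup_tray, cup_front, bowl, flask from where it was at the start of the episode above 0.02 m).
It fails at once if a cup, the bowl or the flask is tipped over (angle between any of cup_tray, cup_front, bowl, flask's own z axis and vertical above 0.35 rad).
It fails at once if the box is dropped: let go by the fingers while it is more than about 25 mm above where it rests (height (world z) of foodbox_center above 0.062 m and contact force between the fingers and foodbox below 0.02 N).
It also fails if it takes over 59 s, if anything falls off the work surface, if the arm or the gripper's body presses on something with over 40 N, if the wrist force passes 120 N, or if a joint passes its speed limit or range.

## Working session

There is one attempt and no reset: what is moved stays moved. The work goes in short steps, Python scripts to look and compute and a tool call to move; the robot and the scene stay as the last step left them, time stands still between calls to the robot, and variables do not carry over. Pictures are saved under pics/ and viewed, and the job is handed in when it is done.

Besides the shell and the picture viewer there is one more tool, called as name(argument=value, ...) on one line, values as JSON. send_rows: Moves the arm, as the interface text tells. Its arguments: {"type":"object","properties":{"moves":{"type":"string"},"grip":{"type":"number"}},"required":["moves"]}

```bash
mkdir -p pics
python3 - <<'E'
from workcell import env
import cv2,numpy as np
s=env.state(); print({k:np.round(v,3) for k,v in s.items()})
for n in("scene","top","wrist"):
    c=env.get_calibration(n); print(n,{k:np.round(v,4).tolist() if not isinstance(v,str) else v for k,v in c.items()})
    im=env.snapshot(n); cv2.imwrite(f"pics/{n}0.png",im[:,:,::-1])
E
```

```text
{'t': np.float64(0.0), 'joint_positions': array([-1.298,  0.412, -0.013,  1.597,  0.006,  1.134, -0.082]), 'qd': array([ 0.   , -0.001, -0.   , -0.   ,  0.001,  0.001,  0.001]), 'tau': array([ 0.0000e+00, -6.0063e+01,  6.8200e-01, -2.9941e+01,  1.4000e-02,
        1.1000e-02,  0.0000e+00]), 'position': array([208.733, 588.531, 205.906]), 'orientation': array([-5.330e-01, -3.096e+00,  3.000e-03]), 'force': array([ 0.48 , -0.521, -0.523]), 'wrist_torque': array([-0.045, -0.007, -0.004]), 'width': np.float64(85.158)}
scene {'K': [[388.1921, 0.0, 255.8829], [0.0, 388.1921, 190.2111], [0.0, 0.0, 1.0]], 'eye': [1329.4363, -53.444, 865.9481], 'orientation': [0.6739, 0.5882, 1.3479]}
top {'K': [[394.9435, 0.0, 257.5723], [0.0, 394.9435, 193.5748], [0.0, 0.0, 1.0]], 'eye': [372.1352, 75.7466, 1386.9531], 'orientation': [0.0542, -0.0868, -1.5667]}
wrist {'K': [[278.7034, 0.0, 256.9903], [0.0, 278.7034, 197.386], [0.0, 0.0, 1.0]], 'mount': [[0.0005, 0.9579, 0.287, 73.1599], [1.0, -0.0002, -0.001, -0.1785], [-0.0009, 0.287, -0.9579, -167.5208], [0.0, 0.0, 0.0, 1.0]]}
```

View pics/scene0.png

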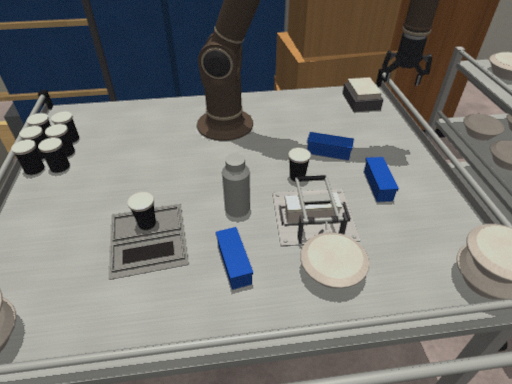

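View pics/top0.png

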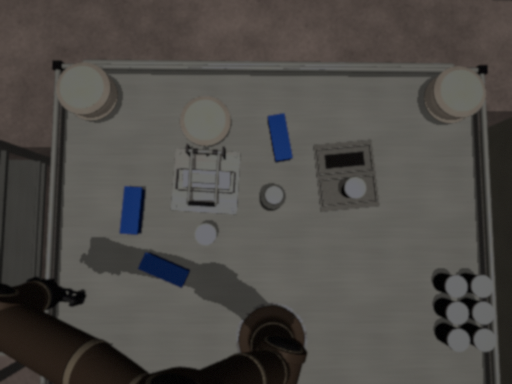

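View pics/wrist0.png

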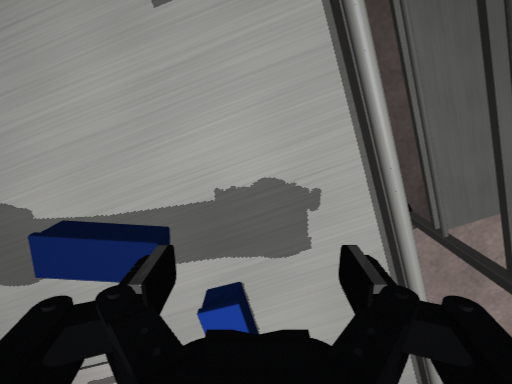

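```bash
cat > h.py <<'E'
from workcell import env
import cv2,numpy as np
from scipy.spatial.transform import Rotation as R
from scipy.optimize import least_squares
F=np.diag([1.,-1,-1])
def cam(n,pose=None):
    c=env.get_calibration(n);K=np.array(c['K'])
    if n=='wrist':
        p,o=pose; M=np.array(c['mount']); Rt=R.from_rotvec(o).as_matrix()
        return K,Rt@M[:3,:3],Rt@M[:3,3]+p
    return K,R.from_rotvec(c['orientation']).as_matrix(),np.array(c['eye'])
def proj(C,P):
    K,Rc,e=C; q=(np.atleast_2d(P)-e)@Rc@F; q=q@K.T; return q[:,:2]/q[:,2:]
def onz(C,uv,z):
    K,Rc,e=C; uv=np.atleast_2d(uv).astype(float)
    d=np.c_[uv,np.ones(len(uv))]@np.linalg.inv(K).T@F@Rc.T
    return e+d*((z-e[2])/d[:,2])[:,None]
def crop(src,dst,x0,y0,x1,y1,k):
    im=cv2.imread(src)[y0:y1,x0:x1]; im=cv2.resize(im,None,fx=k,fy=k,interpolation=cv2.INTER_CUBIC)
    im=np.clip(im.astype(float)*1.5,0,255).astype(np.uint8)
    for i in range(x0-x0%10+10,x1,10): cv2.putText(im,str(i),((i-x0)*k,8),0,.3,(0,255,255));cv2.line(im,((i-x0)*k,8),((i-x0)*k,14),(0,255,255))
    for i in range(y0-y0%10+10,y1,10): cv2.putText(im,str(i),(0,(i-y0)*k),0,.3,(0,255,255));cv2.line(im,(18,(i-y0)*k),(24,(i-y0)*k),(0,255,255))
    cv2.imwrite(dst,im)
E
python3 - <<'E'
from h import *
print(proj(cam('top'),[[0,0,0],[208,588,206]]),proj(cam('scene'),[[0,0,0],[208,588,206]]))
crop('pics/top0.png','pics/ta.png',165,90,245,250,5) if 0 else crop('pics/top0.png','pics/ta.png',160,90,290,250,4)
crop('pics/top0.png','pics/tb.png',305,130,390,220,6)
crop('pics/scene0.png','pics/sa.png',210,130,380,290,4)
crop('pics/scene0.png','pics/sb.png',100,185,200,280,6)
E
```

```text
[[271.0620288  338.55596441]
 [ 73.22891515 285.35760337]] [[224.43120329 124.12773705]
 [397.56126175  93.59494443]]
```

View pics/ta.png

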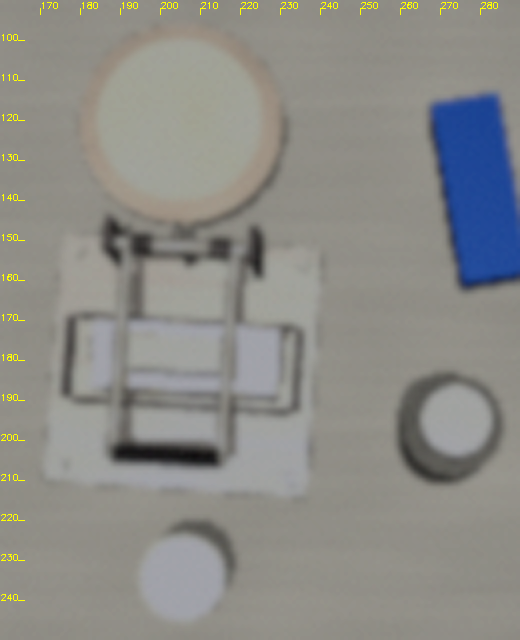

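View pics/tb.png

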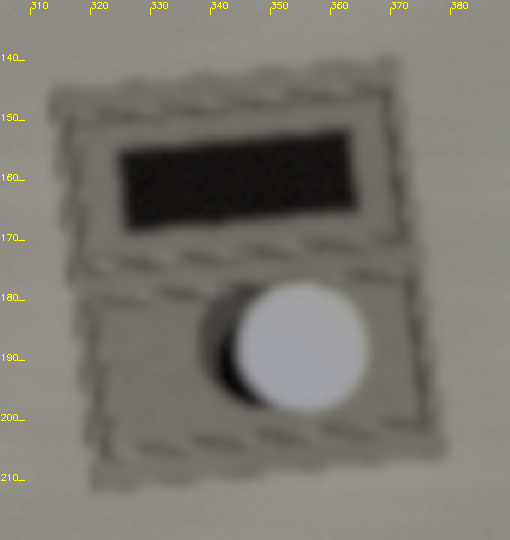

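View pics/sa.png

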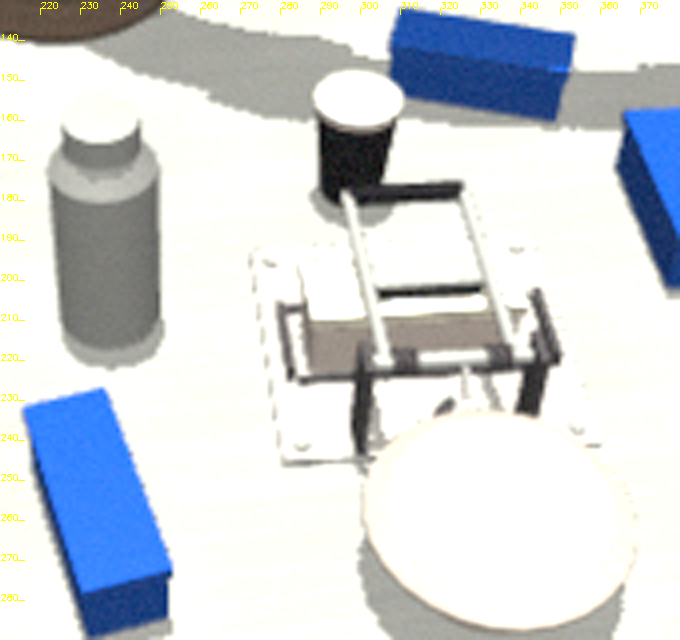

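View pics/sb.png

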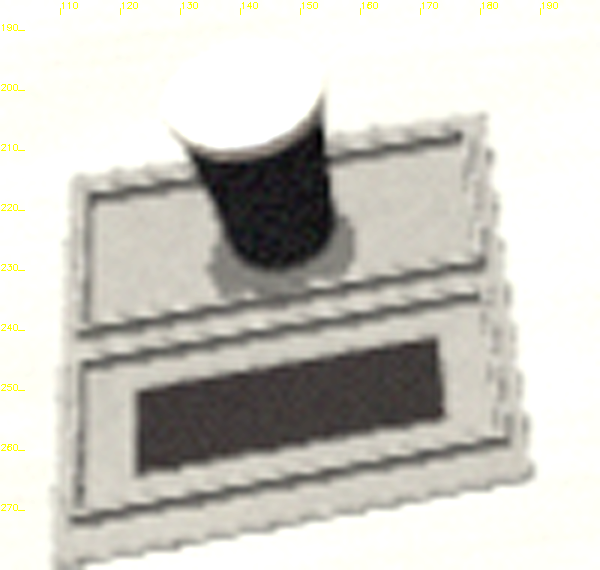

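```bash
cat > fit.py <<'E'
from h import *
def T(p,q): 
    c,s=np.cos(p[2]),np.sin(p[2]); q=np.atleast_2d(q); return np.c_[p[0]+c*q[:,0]-s*q[:,1],p[1]+s*q[:,0]+c*q[:,1],q[:,2]]
def fit(obs,x0):
    f=lambda p:np.concatenate([(proj(C,T(p,q))-uv).ravel() for C,q,uv in obs])
    r=least_squares(f,x0); return r.x,f(r.x).round(1)
t,s=cam('top'),cam('scene')
pl=np.array([[110,115,6],[110,-115,6],[-110,115,6],[-110,-115,6.]])
tp=np.array([[62,235],[322,247],[45,478],[305,495]])/4+[160,90]
m=np.array([[25,70,6],[25,-70,6],[-25,-70,6],[-25,70,6.]])
mt=np.array([[118,153],[350,130],[357,210],[127,232]])/6+[305,130]
ms=np.array([[137,474],[445,418],[438,340],[136,390]])/6+[100,185]
# scene: +x toward camera (down), +y right
ms=np.array([[445,418],[137,474],[136,390],[438,340]])/6+[100,185]
ps=np.array([[285,462],[603,445],[252,250]])/4+[210,130]; pq=np.array([[110,-115,6],[110,115,6],[-110,-115,6.]])
for n,o in dict(st_top=[(t,pl,tp)],st_sc=[(s,pq,ps)],st=[(t,pl,tp),(s,pq,ps)],mat_top=[(t,m,mt)],mat_sc=[(s,m,ms)],mat=[(t,m,mt),(s,m,ms)]).items():
    p,r=fit(o,[500,0,0.]); print(n,p[:2].round(1),p[2].round(4),r)
    if n=='st': S=p
# handle
for nm,uv,z in [('handle_top',np.array([[112,452],[220,458]])/4+[160,90],80),('cupfront',[np.array([183,576])/4+[160,90]],100),('flask',[np.array([457,420])/4+[160,90]],195),('bowl',[np.array([182,125])/4+[160,90]],70),('cuptray',[np.array([302,346])/6+[305,130]],104),
 ('box lid corners',np.array([[92,322],[280,330],[280,398],[92,388]])/4+[160,90],66)]:
    print(nm,onz(t,uv,z).round(1).tolist())
print('handle exp',T(S,[[-85,45,80],[-85,-45,80],[90,0,80],[0,0,66],[-110,0,6]]).round(1).tolist())
E
python3 fit.py
```

```text
st_top [541.2 228.7] -0.0533 [-0.  -0.8 -0.   0.  -0.5  0.6  0.5  0.1]
st_sc [545.6 232.8] -0.0649 [-0.3  0.1  0.3 -0.1 -0.  -0.1]
st [543.  230.7] -0.0546 [-0.6 -1.3 -0.5 -0.4 -1.1  0.1 -0.1 -0.4 -0.7 -0.2 -0.4 -1.  -1.1 -0.3]
mat_top [ 616.9 -262.4] 0.1009 [-0.3 -0.4 -0.1 -0.2  0.5  0.3 -0.2  0.3]
mat_sc [ 622.  -258.3] 0.0908 [ 0.4  0.2 -0.6  0.2 -0.  -0.1  0.2 -0.5]
mat [ 619.3 -260. ] 0.0956 [-0.9 -1.1 -0.7 -0.8 -0.2 -0.3 -0.9 -0.4 -0.2 -0.6 -1.1 -0.5 -0.6 -0.7
 -0.4 -1.2]
handle_top [[457.8, 278.6, 80.0], [453.1, 189.5, 80.0]]
cupfront [[356.2, 216.5, 100.0]]
flask [[475.4, 0.5, 195.0]]
bowl [[736.7, 225.8, 70.0]]
cuptray [[508.5, -271.8, 104.0]]
box lid corners [[568.1, 299.5, 66.0], [562.1, 141.5, 66.0], [504.6, 141.0, 66.0], [512.3, 298.4, 66.0]]
handle exp [[460.6, 280.3, 80.0], [455.7, 190.4, 80.0], [632.9, 225.8, 80.0], [543.0, 230.7, 66.0], [433.2, 236.7, 6.0]]
```

```bash
cat > mv.py <<'E'
from h import *
def mv(pos,yawy,tilt=None):
    """tool down, tool y at world yaw 'yawy'"""
    s=env.state(); R0=R.from_rotvec(s['orientation'])
    y=np.array([np.cos(yawy),np.sin(yawy),0]); z=np.array([0,0,-1.]); x=np.cross(y,z)
    Rt=R.from_matrix(np.c_[x,y,z])
    if tilt is not None: Rt=R.from_rotvec(tilt)*Rt
    d=R0.inv().apply(np.array(pos)-s['position'])/10; r=(R0.inv()*Rt).as_rotvec()
    print('shift cm',d.round(2),'rot',r.round(4),'t',s['t'].round(2),'pos',s['position'].round(1))
E
python3 -c "
from mv import *
mv([490,232,300],-0.055)"
```

```text
Traceback (most recent call last):
  File "mv.py", line 9, in mv
    print('shift cm',d.round(2),'rot',r.round(4),'t',s['t'].round(2),'pos',s['position'].round(1))
                                                     ^^^^^^^^^^^^
AttributeError: 'float' object has no attribute 'round'
```

```bash
sed -i "s/s\['t'\].round(2)/round(s['t'],2)/" mv.py
python3 -c "
from mv import *
mv([490,232,300],-0.055)"
```

```text
shift cm [-38.42 -24.23  -9.35] rot [-1.000e-03  8.000e-04  1.285e+00] t 0.15 pos [208.8 588.7 206.2]
```

send_rows(moves="-38.4 -24.2 -9.4 0 0 1.285;-38.4 -24.2 -9.4 0 0 1.285;-38.4 -24.2 -9.4 0 0 1.285;-38.4 -24.2 -9.4 0 0 1.285;-38.4 -24.2 -9.4 0 0 1.285;-38.4 -24.2 -9.4 0 0 1.285;-38.4 -24.2 -9.4 0 0 1.285;-38.4 -24.2 -9.4 0 0 1.285;-38.4 -24.2 -9.4 0 0 1.285;-38.4 -24.2 -9.4 0 0 1.285;-38.4 -24.2 -9.4 0 0 1.285;-38.4 -24.2 -9.4 0 0 1.285", grip=0.45)

```text
t: 1.35
position: [489.2, 233.5, 300.3]
orientation: [-2.28, -2.16, 0.001]
force: [-0.3, 0.9, 0.1]
width: 38.1
```

Run:
```python
from mv import *
mv([490,232,300],-0.055)
s=env.state(); im=env.snapshot('wrist'); print(s['position'],s['orientation'],s['width'],s['force'],np.abs(s['qd']).max())
np.save('p1.npy',np.r_[s['position'],s['orientation']]); cv2.imwrite('pics/w1.png',im[:,:,::-1])
i=cv2.resize(cv2.imread('pics/w1.png'),(768,576),interpolation=cv2.INTER_CUBIC); cv2.imwrite('pics/w1b.png',np.clip(i*1.4,0,255).astype(np.uint8))
```

```text
shift cm [-0.15  0.09  0.03] rot [-0.0011 -0.0002  0.0014] t 1.35 pos [489.2 233.5 300.3]
[489.15723606 233.54274903 300.29009156] [-2.27955534e+00 -2.16045989e+00  1.00462981e-03] 38.146321516543516 [-0.34346634  0.89490363  0.12849897] 0.02229016718866755
```

View pics/w1b.png

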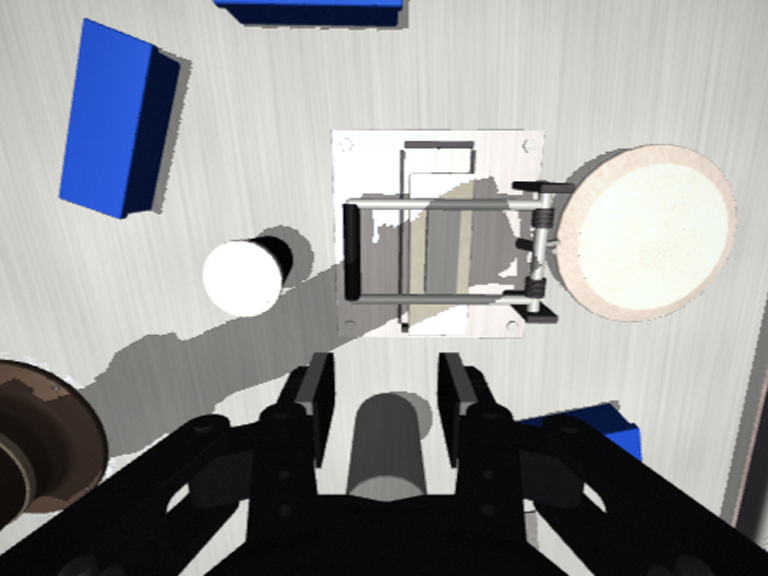

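```bash
cat > m1.py <<'E'
from h import *
from fit import fit,T
p=np.load('p1.npy'); w=cam('wrist',(p[:3],p[3:]))
f=lambda uv:(np.array(uv,float)+.5)/1.5-.5
pl=np.array([[-110,115,6],[110,115,6],[-110,-115,6],[110,-115,6.]])
print(fit([(w,pl,f([[332,130],[544,131],[338,336],[522,337]]))],[543,230,-.05]))
print('handle',onz(w,f([[351,206],[352,298]]),80).round(1).tolist())
print('cup',onz(w,f([[243,278]]),100).round(1).tolist(),'bowl',onz(w,f([[648,232]]),70).round(1).tolist())
print('lid',onz(w,f([[410,174],[474,173],[410,334],[466,334]]),66).round(1).tolist())
E
python3 m1.py | tail -5
python3 -c "
from h import *
crop('pics/w1.png','pics/w1c.png',215,80,385,230,4)"
```

```text
handle exp [[460.6, 280.3, 80.0], [455.7, 190.4, 80.0], [632.9, 225.8, 80.0], [543.0, 230.7, 66.0], [433.2, 236.7, 6.0]]
(array([ 5.42146542e+02,  2.29918471e+02, -5.85862487e-02]), array([-0.5, -0.5,  0.5, -0.4, -0.4,  0.7,  0.4,  0.6]))
handle [[459.7, 278.1, 80.0], [454.0, 190.9, 80.0]]
cup [[358.8, 221.0, 100.0]] bowl [[738.6, 238.3, 70.0]]
lid [[515.1, 303.1, 66.0], [574.1, 300.8, 66.0], [509.3, 144.9, 66.0], [567.0, 141.8, 66.0]]
```

View pics/w1c.png

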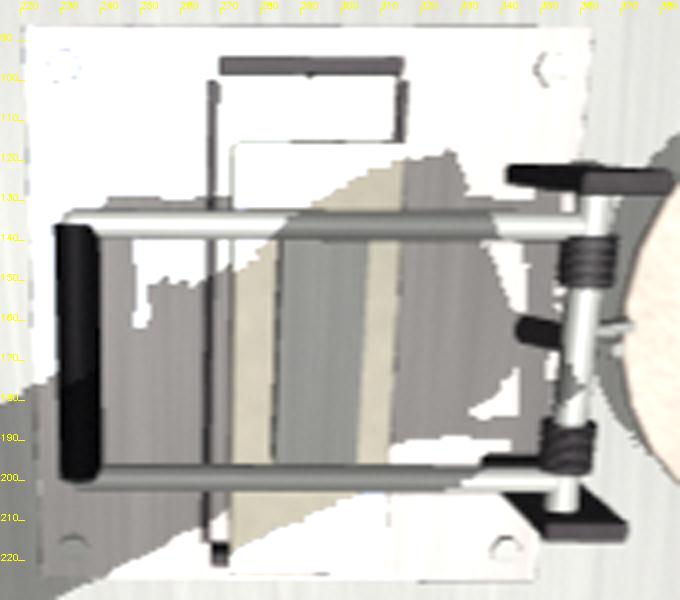

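```bash
python3 -c "
from mv import *
mv([457.3,234.7,73],-0.057)"
```

```text
shift cm [-0.11 -3.11 22.72] rot [-0.0014 -0.      0.0047] t 1.4 pos [488.7 234.2 300.1]
```

send_rows(moves="-0.1 -3.1 4 0 0 0.004;-0.1 -3.1 8 0 0 0.004;-0.1 -3.1 12 0 0 0.004;-0.1 -3.1 16 0 0 0.004;-0.1 -3.1 19 0 0 0.004;-0.1 -3.1 21 0 0 0.004;-0.1 -3.1 22.6 0 0 0.004;-0.1 -3.1 22.6 0 0 0.004")

```text
t: 2.2
position: [456.2, 234.2, 72.4]
orientation: [-2.281, -2.158, 0.007]
force: [-0.2, -0.0, -0.1]
width: 38.3
```

send_rows(moves="0 0 0 0 0 0;0 0 0 0 0 0;0 0 0 0 0 0;0 0 0 0 0 0;0 0 0 0 0 0", grip=0)

```text
t: 2.7
position: [459.1, 233.5, 75.3]
orientation: [-2.286, -2.155, -0.001]
force: [-0.2, -1.1, -0.8]
width: 0.2
```

Run:
```python
from mv import *
s=env.state(); im=env.snapshot('wrist'); print(s['position'],s['width'],s['force'],s['wrist_torque'])
i=cv2.resize(im[:,:,::-1],(768,576),interpolation=cv2.INTER_CUBIC); cv2.imwrite('pics/w2b.png',np.clip(i*1.3,0,255).astype(np.uint8))
# arc
p=s['position']; R0=R.from_rotvec(s['orientation']); c,sn=np.cos(-.057),np.sin(-.057)
H=175
for th in [.1,.2,.3,.4,.5,.6,.7,.8,.9,1,1.1,1.2,1.3,1.4,1.5]:
    dx=H*(1-np.cos(th)); dz=H*np.sin(th); d=R0.inv().apply([dx*c,dx*sn,dz])/10; print(th,d.round(2))
```

```text
[459.13024977 233.5423547   75.28108113] 0.15244623805858049 [-0.22626272 -1.08851776 -0.78299732] [ 0.02136016 -0.00964651  0.06644319]
0.1 [ 0.    0.09 -1.75]
0.2 [ 0.    0.35 -3.48]
0.3 [ 0.01  0.78 -5.17]
0.4 [ 0.01  1.39 -6.81]
0.5 [ 0.01  2.15 -8.39]
0.6 [ 0.01  3.06 -9.88]
0.7 [  0.02   4.12 -11.27]
0.8 [  0.02   5.32 -12.55]
0.9 [  0.02   6.63 -13.7 ]
1 [  0.03   8.05 -14.72]
1.1 [  0.03   9.57 -15.59]
1.2 [  0.03  11.17 -16.3 ]
1.3 [  0.04  12.83 -16.85]
1.4 [  0.04  14.54 -17.24]
1.5 [  0.04  16.27 -17.45]
```

View pics/w2b.png

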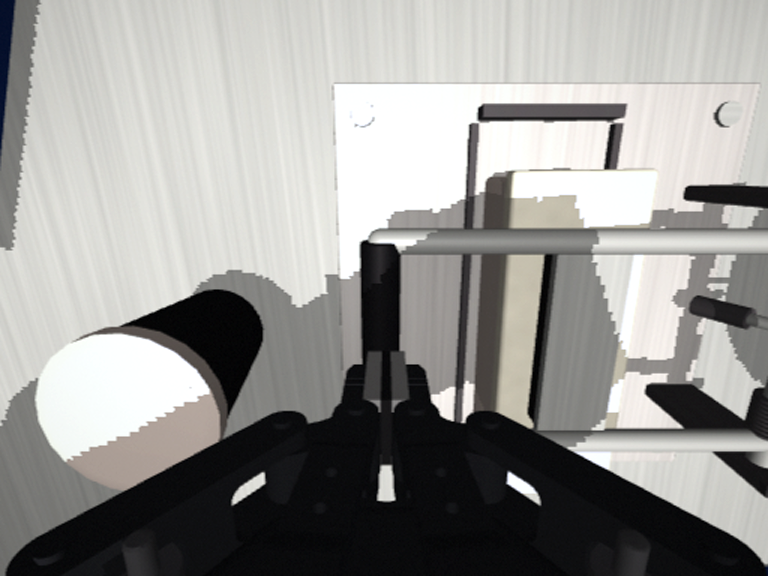

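Run:
```python
from mv import *
im=env.snapshot('scene');cv2.imwrite('pics/s3.png',im[:,:,::-1])
crop('pics/s3.png','pics/s3c.png',270,110,390,240,5)
im=env.snapshot('top');cv2.imwrite('pics/t3.png',im[:,:,::-1])
s=env.state();print(s['position'],s['force'],s['width'])
print(proj(cam('scene'),[s['position'],s['position']-[0,0,11],[457,234,80]]))
print(R.from_rotvec(s['orientation']).as_matrix().round(3))
```

```text
[458.99777124 233.35339169  74.95932291] [1.01427231 0.73278676 0.43024099] 0.2988968762737284
[[309.87232771 179.64020204]
 [309.53678389 182.30191522]
 [310.07942115 177.9685213 ]]
[[ 0.059  0.998  0.   ]
 [ 0.998 -0.059  0.   ]
 [ 0.     0.    -1.   ]]
```

View pics/s3c.png

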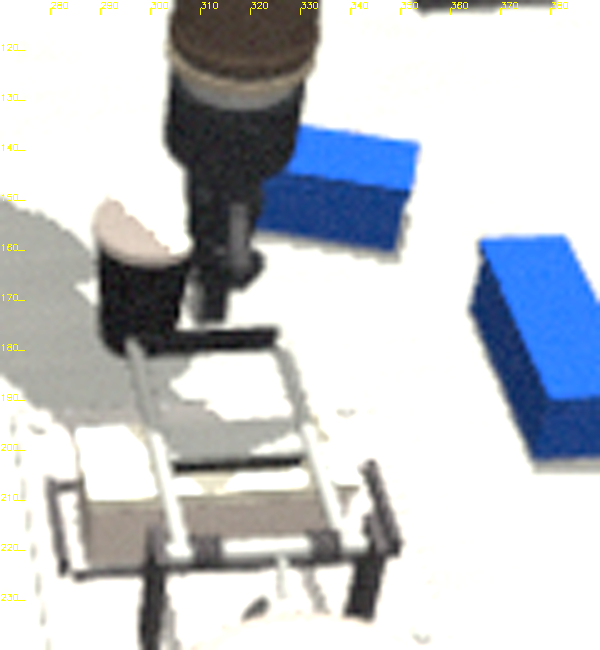

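Run:
```python
from mv import *
print(env.finger_overhang)
s=env.state();w=cam('wrist',(s['position'],s['orientation']))
for dz in(-30,-20,0,11,20): print(dz,proj(w,s['position']-[0,0,dz])*1.5)
print(proj(w,[[459.7,279,80],[457,234,80],[454,190,80]])*1.5)
crop('pics/t3.png','pics/t3c.png',160,150,260,260,6)
```

```text
11.0
-30 [[386.01172842 379.48894837]]
-20 [[385.94737897 367.20286041]]
0 [[385.83908883 346.52727867]]
11 [[385.7887526  336.91670001]]
20 [[385.75150605 329.80530419]]
[[380.84802238 243.92356325]
 [381.0464765  350.16389176]
 [380.41923551 440.09594763]]
```

View pics/t3c.png

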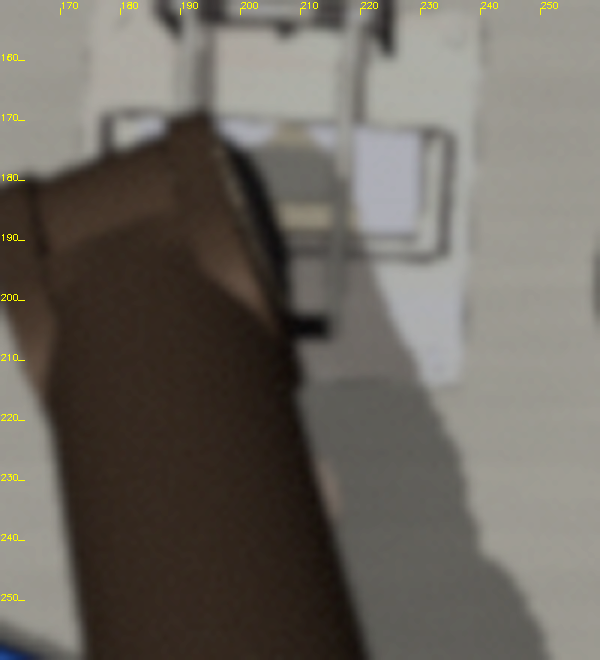

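Run:
```python
from mv import *
from fit import T
s=env.state(); S=[542.3,230,-.057]
print({k:np.round(v,4) for k,v in s.items()})
P=T(S,[[-110,115,6],[-37,100,20],[37,100,20],[-85,45,80],[-110,60,6]])
for dp in ([0,0,0],[-3,1,-3],[0,0,20],[0,0,36],[0,0,-36]):
    w=cam('wrist',(s['position']+dp,s['orientation'])); print(dp,(proj(w,P)*1.5).round(0).tolist())
```

```text
st_top [541.2 228.7] -0.0533 [-0.  -0.8 -0.   0.  -0.5  0.6  0.5  0.1]
st_sc [545.6 232.8] -0.0649 [-0.3  0.1  0.3 -0.1 -0.  -0.1]
st [543.  230.7] -0.0546 [-0.6 -1.3 -0.5 -0.4 -1.1  0.1 -0.1 -0.4 -0.7 -0.2 -0.4 -1.  -1.1 -0.3]
mat_top [ 616.9 -262.4] 0.1009 [-0.3 -0.4 -0.1 -0.2  0.5  0.3 -0.2  0.3]
mat_sc [ 622.  -258.3] 0.0908 [ 0.4  0.2 -0.6  0.2 -0.  -0.1  0.2 -0.5]
mat [ 619.3 -260. ] 0.0956 [-0.9 -1.1 -0.7 -0.8 -0.2 -0.3 -0.9 -0.4 -0.2 -0.6 -1.1 -0.5 -0.6 -0.7
 -0.4 -1.2]
handle_top [[457.8, 278.6, 80.0], [453.1, 189.5, 80.0]]
cupfront [[356.2, 216.5, 100.0]]
flask [[475.4, 0.5, 195.0]]
bowl [[736.7, 225.8, 70.0]]
cuptray [[508.5, -271.8, 104.0]]
box lid corners [[568.1, 299.5, 66.0], [562.1, 141.5, 66.0], [504.6, 141.0, 66.0], [512.3, 298.4, 66.0]]
handle exp [[460.6, 280.3, 80.0], [455.7, 190.4, 80.0], [632.9, 225.8, 80.0], [543.0, 230.7, 66.0], [433.2, 236.7, 6.0]]
{'t': np.float64(2.85), 'joint_positions': array([-0.8435,  0.3993,  0.3511,  2.0147, -0.1957,  0.759 , -0.4343]), 'qd': array([ 0.0013,  0.0048, -0.0003,  0.0004,  0.    ,  0.0006,  0.0018]), 'tau': array([-2.21000e-02, -4.89539e+01,  4.77000e+00, -2.23592e+01,
        9.90000e-03,  1.20000e-03, -9.00000e-04]), 'position': array([458.9978, 233.3534,  74.9593]), 'orientation': array([-2.2861e+00, -2.1548e+00, -5.0000e-04]), 'force': array([1.0143, 0.7328, 0.4302]), 'wrist_torque': array([-0.0182,  0.002 ,  0.0111]), 'width': np.float64(0.2989)}
[0, 0, 0] [[333.0, 83.0], [480.0, 110.0], [631.0, 110.0], [381.0, 242.0], [337.0, 193.0]]
[-3, 1, -3] [[339.0, 83.0], [487.0, 111.0], [640.0, 111.0], [389.0, 245.0], [342.0, 195.0]]
[0, 0, 20] [[337.0, 90.0], [472.0, 116.0], [610.0, 115.0], [382.0, 235.0], [341.0, 192.0]]
[0, 0, 36] [[340.0, 95.0], [466.0, 119.0], [595.0, 119.0], [382.0, 230.0], [343.0, 190.0]]
[0, 0, -36] [[323.0, 66.0], [499.0, 98.0], [680.0, 98.0], [381.0, 261.0], [329.0, 197.0]]
```

Run:
```python
from mv import *
im=env.snapshot('wrist');cv2.imwrite('pics/w3.png',im[:,:,::-1])
crop('pics/w3.png','pics/w3c.png',190,130,330,280,5)
```

```text
(no output)
```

View pics/w3c.png

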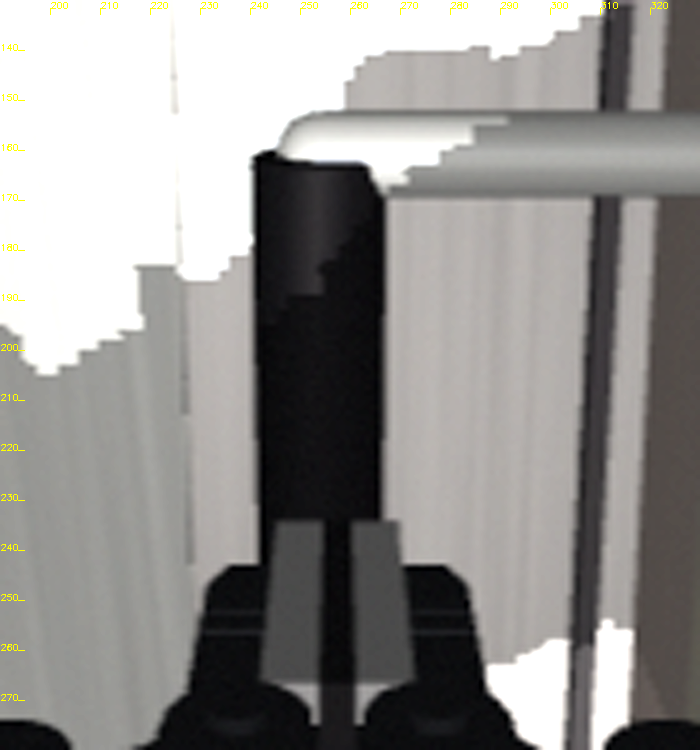

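send_rows(moves="0 0 0 0 0 0;0 0 0 0 0 0;0.1 -0.15 0 0 0 0;0.1 -0.15 1 0 0 0;0.1 -0.15 2 0 0 0;0.1 -0.15 3 0 0 0;0.1 -0.15 4 0 0 0;0.1 -0.15 4 0 0 0;0.1 -0.15 4 0 0 0", grip=0.45)

```text
t: 3.8
position: [457.4, 234.1, 34.3]
orientation: [2.286, 2.155, -0.002]
force: [-0.2, -0.3, -0.2]
width: 38.8
```

Run:
```python
from mv import *
s=env.state();print(s['position'],s['force'],s['width'])
im=env.snapshot('wrist');cv2.imwrite('pics/w4.png',im[:,:,::-1])
crop('pics/w4.png','pics/w4c.png',190,130,330,280,4)
im=env.snapshot('scene');cv2.imwrite('pics/s4.png',im[:,:,::-1])
crop('pics/s4.png','pics/s4c.png',270,110,370,240,4)
a=cv2.imread('pics/w4c.png');b=cv2.imread('pics/s4c.png');h=min(len(a),len(b))
c=np.hstack([a,cv2.copyMakeBorder(b,0,600-len(b),0,0,0)]) if len(b)<600 else 0
if isinstance(c,int): raise SystemExit
c=cv2.resize(c,None,fx=.8,fy=.8);cv2.imwrite('pics/c4.png',c);print(c.shape)
```

```text
[457.36587756 234.122157    34.32326976] [-0.24986003 -0.28362882 -0.20827847] 38.767401996865004
(480, 768, 3)
```

View pics/c4.png

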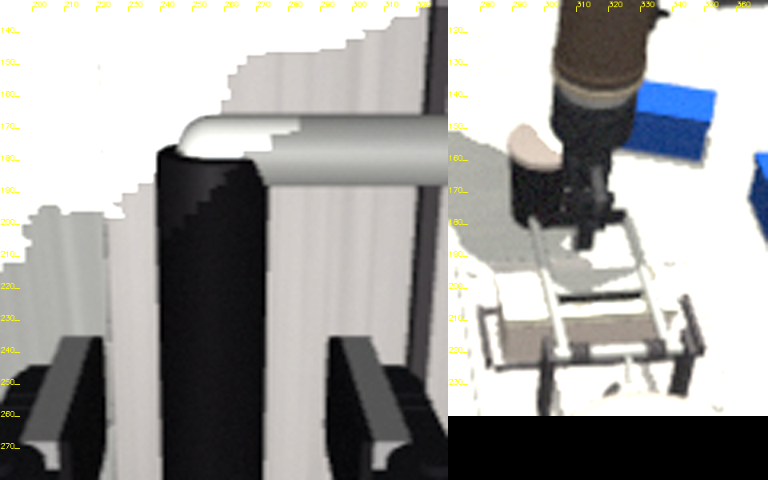

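send_rows(moves="0 0 0 0 0 0;0 0 0 0 0 0;0 0 0 0 0 0;0 0 0 0 0 0;0 0 0 0 0 0", grip=0)

```text
t: 4.4
position: [457.0, 234.6, 35.3]
orientation: [-2.285, -2.155, 0.0]
force: [-3.9, -0.7, 5.4]
width: 14.4
```

Run:
```python
from mv import *
s=env.state();print(s['position'],s['force'],s['width'],R.from_rotvec(s['orientation']).as_matrix().round(3))
```

```text
[457.03391612 234.63308894  35.3114465 ] [-3.8778208  -0.73744214  5.42293158] 14.439001780644723 [[ 0.059  0.998 -0.001]
 [ 0.998 -0.059  0.001]
 [ 0.    -0.001 -1.   ]]
```

send_rows(moves="0 0 -0.88 0 0 0;0 0.09 -1.75 0 0 0;0 0.2 -2.6 0 0 0;0 0.35 -3.48 0 0 0;0 0.55 -4.33 0 0 0;0 0.78 -5.17 0 0 0")

```text
t: 5.0
position: [463.9, 234.1, 86.8]
orientation: [-2.284, -2.155, 0.003]
force: [-2.8, 4.1, -12.7]
width: 14.1
```

Run:
```python
from mv import *
s=env.state();print(s['position'],s['force'],s['wrist_torque'],s['width'])
im=env.snapshot('scene');cv2.imwrite('pics/s5.png',im[:,:,::-1])
crop('pics/s5.png','pics/s5c.png',250,90,380,250,4)
```

```text
[463.93950132 234.09475839  86.81711228] [ -2.80122728   4.05018308 -12.71601947] [ 0.94191304  1.09994665 -0.02255655] 14.140185420125528
```

View pics/s5c.png

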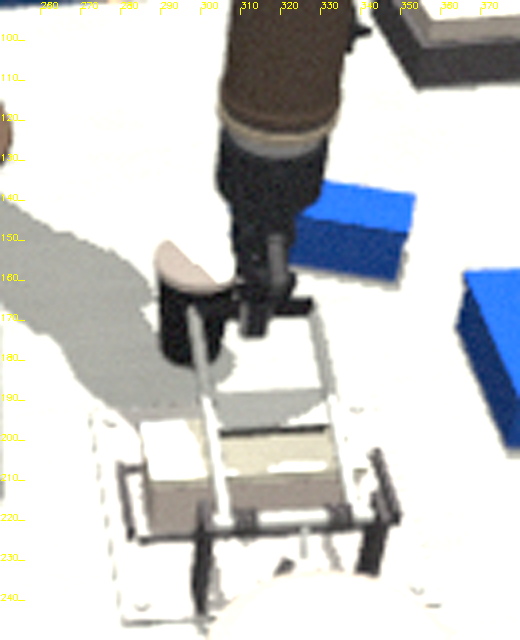

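send_rows(moves="0 0.3 -0.85 0 0 0;0 0.61 -1.64 0 0 0;0 0.97 -2.45 0 0 0;0 1.37 -3.22 0 0 0;0 1.8 -4 0 0 0;0 2.28 -4.71 0 0 0;0 2.8 -5.4 0 0 0;0 3.34 -6.1 0 0 0;0 3.92 -6.75 0 0 0;0 4.54 -7.38 0 0 0;0 5.2 -8 0 0 0;0 5.85 -8.53 0 0 0")

```text
t: 6.25
position: [516.2, 231.1, 173.3]
orientation: [-2.276, -2.15, 0.016]
force: [-30.9, -1.8, 25.5]
width: 14.2
```

Run:
```python
from mv import *
s=env.state();print(s['position'],s['force'],s['wrist_torque'],s['width'])
im=env.snapshot('scene');cv2.imwrite('pics/s6.png',im[:,:,::-1])
crop('pics/s6.png','pics/s6c.png',250,70,380,230,4)
```

```text
[516.24208868 231.12081956 173.34946711] [-30.88079149  -1.79348793  25.48661688] [-0.19650322  7.22998098 -0.05585356] 14.211134899268396
```

View pics/s6c.png

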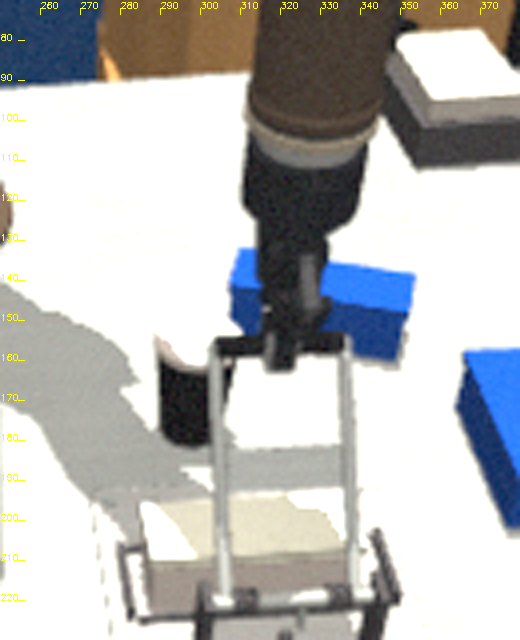

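send_rows(moves="0 -0.3 -0.3 0 0 0;0 0.3 -0.9 0 0 0;0 1 -1.4 0 0 0")

```text
t: 6.6
position: [532.9, 230.1, 187.4]
orientation: [-2.284, -2.154, 0.001]
force: [-9.4, 1.5, 8.0]
width: 14.0
```

Run:
```python
from mv import *
s=env.state();print(s['position'],s['force'],s['wrist_torque'],s['width'])
im=env.snapshot('wrist');cv2.imwrite('pics/w7.png',im[:,:,::-1]);crop('pics/w7.png','pics/w7c.png',150,130,370,330,3)
```

```text
[532.93304211 230.12937099 187.35847721] [-9.44336869  1.52237273  8.02360284] [0.43002329 2.3392106  0.01914186] 13.968442320433565
```

View pics/w7c.png

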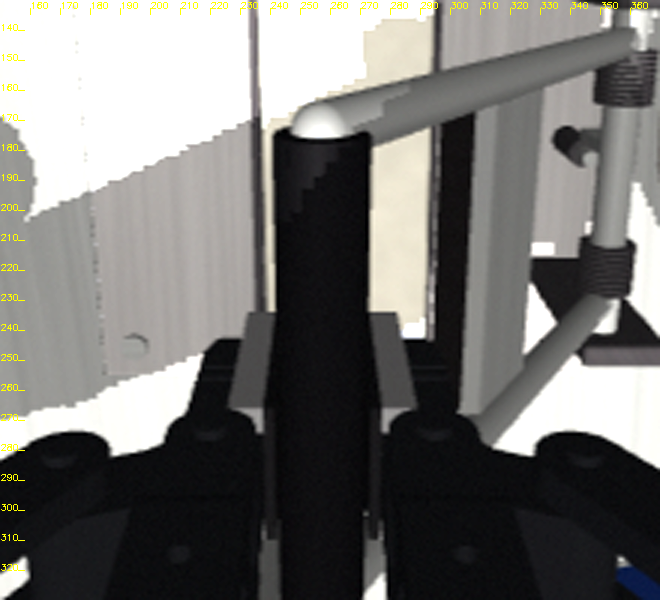

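send_rows(moves="0 0.7 -0.5 0 0 0;0 1.5 -1 0 0 0;0 2.3 -1.4 0 0 0;0 3.1 -1.7 0 0 0;0 3.9 -2.0 0 0 0;0 4.7 -2.3 0 0 0")

```text
t: 7.25
position: [583.4, 227.2, 211.7]
orientation: [2.285, 2.153, 0.008]
force: [1.6, 3.0, 3.3]
width: 13.6
```

send_rows(moves="0 0.8 -0.25 0 0 0;0 1.7 -0.45 0 0 0;0 2.6 -0.6 0 0 0;0 3.5 -0.7 0 0 0;0 3.5 -0.7 0 0 0")

```text
t: 7.75
position: [617.9, 225.1, 216.4]
orientation: [2.285, 2.153, 0.004]
force: [4.5, 3.1, 4.7]
width: 13.3
```

Run:
```python
from mv import *
s=env.state();print(s['position'],s['force'],s['wrist_torque'],s['width'])
im=env.snapshot('scene');cv2.imwrite('pics/s8.png',im[:,:,::-1])
crop('pics/s8.png','pics/s8c.png',250,70,380,230,4)
```

```text
[617.85466774 225.14814    216.44702398] [4.47540494 3.07243065 4.66344295] [ 0.68017119 -0.37254083  0.04534192] 13.322628682461346
```

View pics/s8c.png

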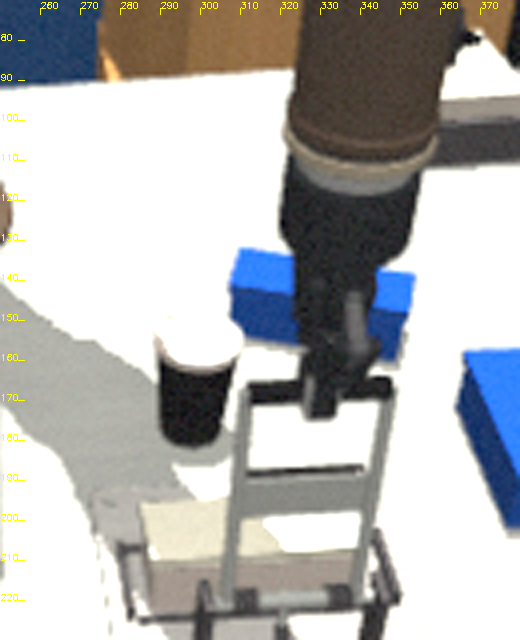

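send_rows(moves="0 0.9 -0.05 0 0 0;0 1.8 -0.05 0 0 0;0 2.6 0.0 0 0 0;0 3.4 0.05 0 0 0;0 3.4 0.05 0 0 0")

```text
t: 8.3
position: [651.1, 223.1, 214.4]
orientation: [2.286, 2.154, 0.001]
force: [6.1, 3.3, -0.3]
width: 13.7
```

send_rows(moves="0 0 0 0 0 0;0 0 0 0 0 0;0 0 0 0 0 0;0 0 -2 0 0 0;0 0 -4 0 0 0;0 0 -7 0 0 0;0 0 -10 0 0 0;0 0 -10 0 0 0", grip=0.5)

```text
t: 9.1
position: [651.3, 221.9, 319.2]
orientation: [2.285, 2.152, 0.006]
force: [0.5, -0.2, 1.0]
width: 42.8
```

Run:
```python
from mv import *
s=env.state();print(s['position'],s['force'],s['wrist_torque'],s['width'])
im=env.snapshot('scene');cv2.imwrite('pics/s9.png',im[:,:,::-1])
crop('pics/s9.png','pics/s9c.png',250,70,380,230,4)
```

```text
[651.26368054 221.90647951 319.23138793] [ 0.45260536 -0.16203598  0.95341873] [ 0.01424501 -0.01286702 -0.02820585] 42.780417699362424
```

View pics/s9c.png

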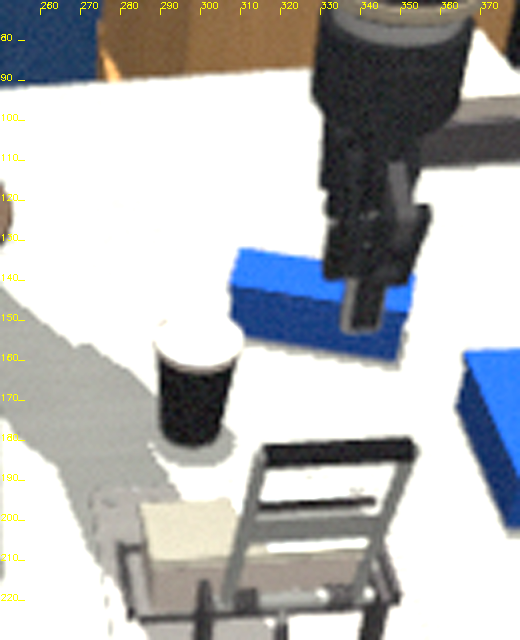

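```bash
python3 -c "
from mv import *
mv([541.5,223,300],-0.057)"
```

```text
shift cm [ -0.54 -10.89   1.66] rot [ 0.002   0.0003 -0.0031] t 9.15 pos [650.5 221.9 316.8]
```

send_rows(moves="-0.5 -3 1.6 0 0 0;-0.5 -7 1.6 0 0 0;-0.5 -10.9 1.6 0 0 0;-0.5 -10.9 1.6 0 0 0;-0.5 -10.9 1.6 0 0 0;-0.5 -10.9 1.6 0 0 0", grip=1)

```text
t: 9.75
position: [541.0, 223.9, 298.6]
orientation: [2.286, 2.154, -0.002]
force: [-0.0, -0.8, -0.1]
width: 85.4
```

Run:
```python
from mv import *
s=env.state();print(s['position'],s['orientation'],s['width'])
im=env.snapshot('wrist');cv2.imwrite('pics/w10.png',im[:,:,::-1]); np.save('p10.npy',np.r_[s['position'],s['orientation']])
i=cv2.resize(im[:,:,::-1],(768,576),interpolation=cv2.INTER_CUBIC); cv2.imwrite('pics/w10b.png',np.clip(i*1.2,0,255).astype(np.uint8))
```

```text
[541.00566623 223.92165584 298.64548681] [ 2.28639842e+00  2.15370247e+00 -1.69105194e-03] 85.37640049698408
```

View pics/w10b.png

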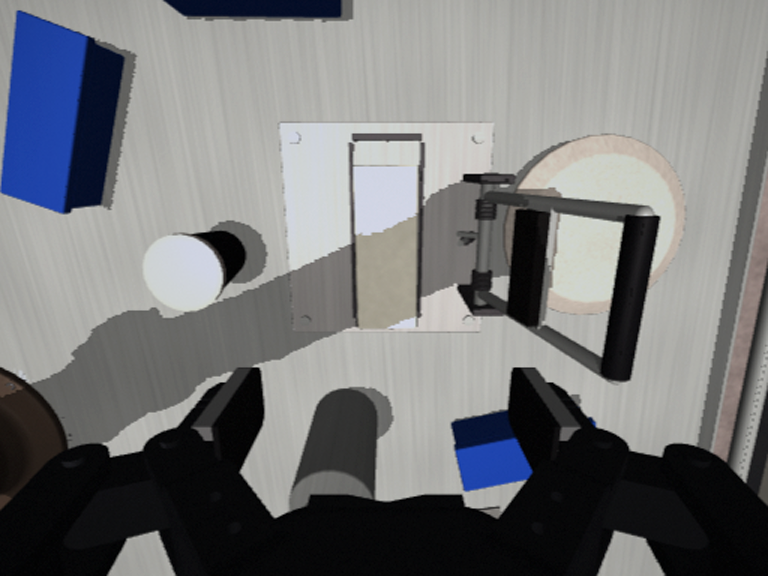

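Run:
```python
from h import *
p=np.load('p10.npy'); w=cam('wrist',(p[:3],p[3:]))
f=lambda uv:(np.array(uv,float)+.5)/1.5-.5
q=onz(w,f([[354,166],[418,166],[357.5,327],[419,327]]),66);print(q.round(1).tolist(),q.mean(0))
crop('pics/w10.png','pics/w10c.png',220,95,300,225,5)
```

```text
[[516.7, 303.0, 66.0], [575.1, 299.6, 66.0], [507.5, 146.3, 66.0], [570.2, 142.6, 66.0]] [542.38121495 222.86165423  66.        ]
```

View pics/w10c.png

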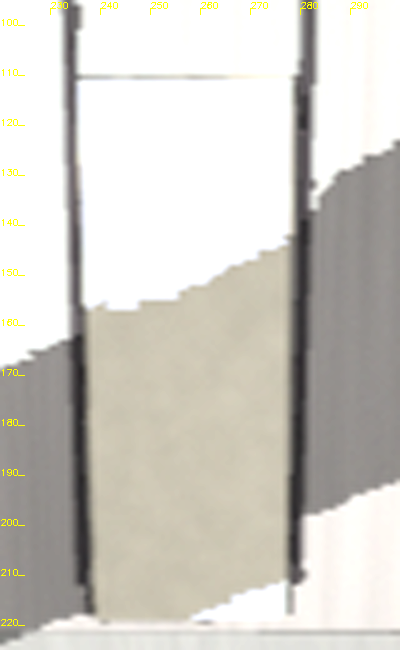

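```bash
python3 -c "
from mv import *
mv([542.2,222.8,8],-0.057)"
```

```text
shift cm [-0.07  0.12 29.06] rot [-0.0003  0.0012 -0.0031] t 9.8 pos [541.2 223.9 298.6]
```

send_rows(moves="-0.1 0.1 4 0 0 -0.003;-0.1 0.1 8 0 0 -0.003;-0.1 0.1 12 0 0 -0.003;-0.1 0.1 16 0 0 -0.003;-0.1 0.1 20 0 0 -0.003;-0.1 0.1 23 0 0 -0.003;-0.1 0.1 25.5 0 0 -0.003;-0.1 0.1 27.5 0 0 -0.003;-0.1 0.1 29 0 0 -0.003;-0.1 0.1 29 0 0 -0.003;-0.1 0.1 29 0 0 -0.003")

```text
t: 10.9
position: [541.9, 223.1, 9.3]
orientation: [2.283, 2.158, -0.0]
force: [0.2, 0.7, -0.1]
width: 85.1
```

Run:
```python
from mv import *
s=env.state();print(s['position'],s['force'],s['width'])
im=env.snapshot('wrist')
i=cv2.resize(im[:,:,::-1],(768,576),interpolation=cv2.INTER_CUBIC); cv2.imwrite('pics/w11b.png',np.clip(i*1.2,0,255).astype(np.uint8))
im=env.snapshot('scene');cv2.imwrite('pics/s11.png',im[:,:,::-1])
crop('pics/s11.png','pics/s11c.png',250,90,380,240,4)
```

```text
[541.88202323 223.12037866   9.30888878] [ 0.18806725  0.70710722 -0.12979511] 85.07785742039137
```

View pics/w11b.png

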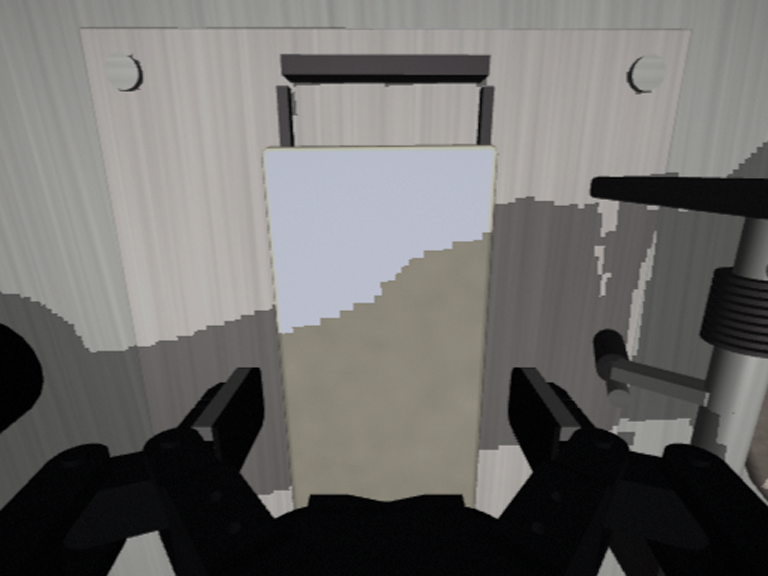

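View pics/s11c.png

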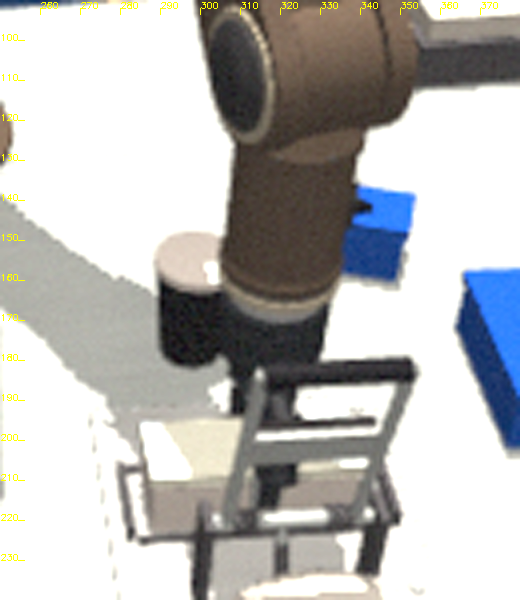

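send_rows(moves="0 0 0 0 0 0;0 0 0 0 0 0;0 0 0 0 0 0;0 0 0 0 0 0;0 0 0 0 0 0", grip=0)

```text
t: 11.5
position: [541.8, 223.9, 10.5]
orientation: [2.282, 2.159, 0.003]
force: [-1.2, 0.3, 4.6]
width: 58.9
```

send_rows(moves="0 0 -0.3 0 0 0;0 0 -0.8 0 0 0;0 0 -1.5 0 0 0;0 0 -2.5 0 0 0;0 0 -2.5 0 0 0")

```text
t: 12.0
position: [542.3, 223.8, 36.0]
orientation: [2.282, 2.158, 0.004]
force: [-0.8, -0.1, -4.7]
width: 59.0
```

Run:
```python
from mv import *
s=env.state();print(s['position'],s['force'],s['wrist_torque'],s['width'])
im=env.snapshot('wrist')
i=cv2.resize(im[:,:,::-1],(768,576),interpolation=cv2.INTER_CUBIC); cv2.imwrite('pics/w12b.png',np.clip(i*1.2,0,255).astype(np.uint8))
im=env.snapshot('scene');cv2.imwrite('pics/s12.png',im[:,:,::-1])
crop('pics/s12.png','pics/s12c.png',250,90,380,240,4)
```

```text
[542.34363313 223.84250892  35.99086536] [-0.84072703 -0.05844906 -4.66474068] [ 0.04334771 -0.0355282  -0.01394634] 59.034483194872145
```

View pics/w12b.png

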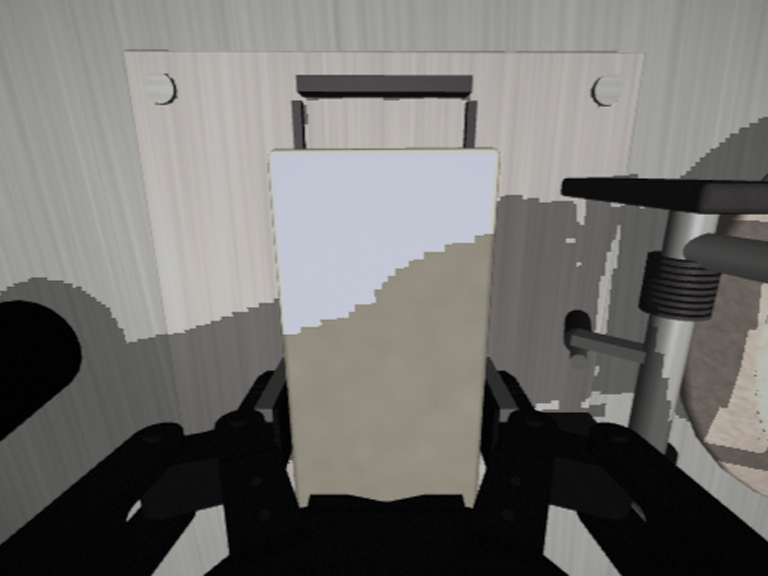

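View pics/s12c.png

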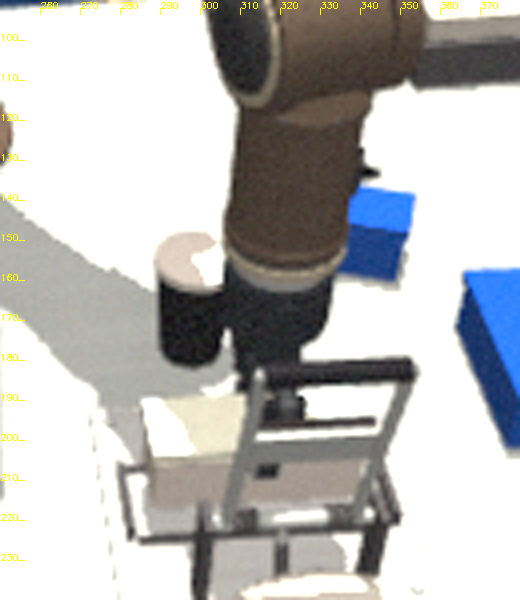

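Run:
```python
from mv import *
s=env.state();print(s['position'],s['orientation'])
w=cam('wrist',(s['position'],s['orientation'])); f=lambda uv:(np.array(uv,float)+.5)/1.5-.5
q=onz(w,f([[271,151],[497,151],[299,504],[473,504]]),s['position'][2]+55.5)
print(R.from_rotvec(s['orientation']).inv().apply(q-s['position']).round(1))
print(np.arctan2((q[1]-q[0])[1],(q[1]-q[0])[0]))
mv([0,0,0],0.096)
```

```text
[541.53080322 223.651235    34.76682835] [2.28258265e+00 2.15839173e+00 1.43421684e-03]
[[ 77.8 -29.3 -55.5]
 [ 77.8  28.  -55.4]
 [-31.7 -28.6 -55.5]
 [-31.8  28.4 -55.5]]
-0.055362908970834616
shift cm [-25.36 -52.82   3.42] rot [ 0.0008 -0.0005 -0.1519] t 12.1 pos [541.5 223.7  34.8]
```

send_rows(moves="0 0 -2.5 0 0 0;0 0 -6 0 0 0;0 0 -10 0 0 0;0 0 -14 0 0 0;0 0 -18 0 0 0;0 0 -21 0 0 0;0 0 -23 0 0 0;0 0 -23 0 0 0")

```text
t: 12.9
position: [542.6, 223.8, 267.0]
orientation: [2.282, 2.158, 0.008]
force: [1.1, 0.3, -4.3]
width: 59.1
```

Run:
```python
from mv import *
s=env.state(); print(s['force'],s['width'])
mv([619,-420,265],0.098)
```

```text
[ 1.09702714  0.28132866 -4.27808137] 59.070107042421284
shift cm [-6.385e+01  1.124e+01  6.000e-02] rot [ 0.0042 -0.0026 -0.1541] t 12.9 pos [542.6 223.8 267. ]
```

send_rows(moves="-2 0.3 0 0 0 0;-5.5 0.9 0 0 0 -0.01;-9.5 1.6 0 0 0 -0.02;-13.5 2.3 0 0 0 -0.03;-17.5 3 0 0 0 -0.04;-21.5 3.7 0 0 0 -0.05;-25.5 4.4 0 0 0 -0.06;-29.5 5.1 0 0 0 -0.07;-33.5 5.8 0 0 0 -0.08;-37.5 6.5 0 0 0 -0.09;-41 7.1 0 0 0 -0.1;-43 7.5 0 0 0 -0.1")

```text
t: 14.1
position: [590.6, -213.9, 262.0]
orientation: [-2.175, -2.265, 0.005]
force: [-0.2, -0.4, -4.4]
width: 59.1
```

Run:
```python
from mv import *
s=env.state(); print(s['force'],s['width'])
mv([619,-420,265],0.098)
```

```text
[-0.16363236 -0.38067673 -4.42924465] 59.112182794399196
shift cm [-20.71   2.    -0.28] rot [-0.0031  0.0011 -0.0575] t 14.1 pos [ 590.6 -213.9  262. ]
```

send_rows(moves="-3 0.3 -0.2 0 0 -0.02;-7 0.7 -0.2 0 0 -0.04;-11 1.1 -0.2 0 0 -0.057;-15 1.5 -0.2 0 0 -0.057;-18 1.8 -0.2 0 0 -0.057;-20 2 -0.2 0 0 -0.057;-20.7 2 -0.2 0 0 -0.057;-20.7 2 -0.2 0 0 -0.057;-20.7 2 -0.2 0 0 -0.057")

```text
t: 15.0
position: [621.3, -414.5, 265.0]
orientation: [-2.104, -2.33, -0.001]
force: [-0.2, 0.2, -4.6]
width: 59.0
```

Run:
```python
from mv import *
s=env.state();print(s['position'],s['orientation'],s['width'])
im=env.snapshot('wrist');cv2.imwrite('pics/w13.png',im[:,:,::-1]); np.save('p13.npy',np.r_[s['position'],s['orientation']])
i=cv2.resize(im[:,:,::-1],(768,576),interpolation=cv2.INTER_CUBIC); cv2.imwrite('pics/w13b.png',np.clip(i*1.2,0,255).astype(np.uint8))
```

```text
[ 621.31185598 -414.52409072  265.03312145] [-2.10413410e+00 -2.33005876e+00 -9.59401539e-04] 59.0019690965102
```

View pics/w13b.png

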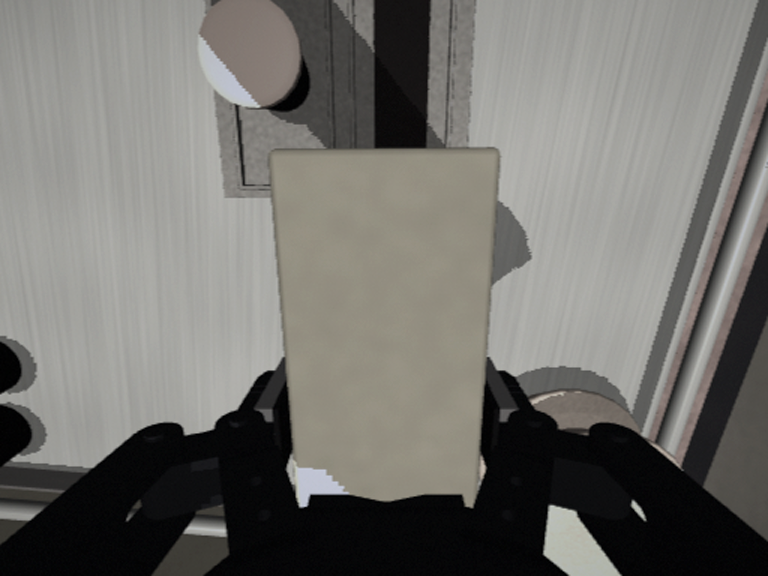

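Run:
```python
from h import *
p=np.load('p13.npy'); w=cam('wrist',(p[:3],p[3:])); f=lambda uv:(np.array(uv,float)+.5)/1.5-.5
q=onz(w,f([[374,10],[376,140],[430,10],[426,140]]),6);print(q.round(1).tolist())
a=(q[0]+q[2])/2;b=(q[1]+q[3])/2;print(a,b,np.arctan2(-(a-b)[0],(a-b)[1]))
print('tray corner px for pose', [ (pp,(proj(w,np.array([[pp[0]+np.cos(pp[2])*X-np.sin(pp[2])*Y,pp[1]+np.sin(pp[2])*X+np.cos(pp[2])*Y,Z] for X,Y,Z in [(-175,-105,4),(-175+22,-93,13),(-175+22,-93,4),(-175+22,0,13),(-25,-10,6),(25,-10,6)]]))*1.5).round(0).tolist()) for pp in [(618.5,-261,.098),(619.3,-260,.096)]])
crop('pics/w13.png','pics/w13c.png',130,0,320,140,4)
```

```text
[[589.4, -206.3, 6.0], [601.5, -313.6, 6.0], [638.7, -201.2, 6.0], [649.2, -308.7, 6.0]]
[ 614.06131715 -203.7237802     6.        ] [ 625.32505431 -311.16460398    6.        ] 0.10445509644008952
tray corner px for pose [((618.5, -261, 0.098), [[223.0, 197.0], [241.0, 185.0], [244.0, 185.0], [231.0, 79.0], [373.0, 93.0], [426.0, 93.0]]), ((619.3, -260, 0.096), [[223.0, 196.0], [241.0, 184.0], [244.0, 183.0], [232.0, 78.0], [373.0, 92.0], [427.0, 92.0]])]
```

View pics/w13c.png

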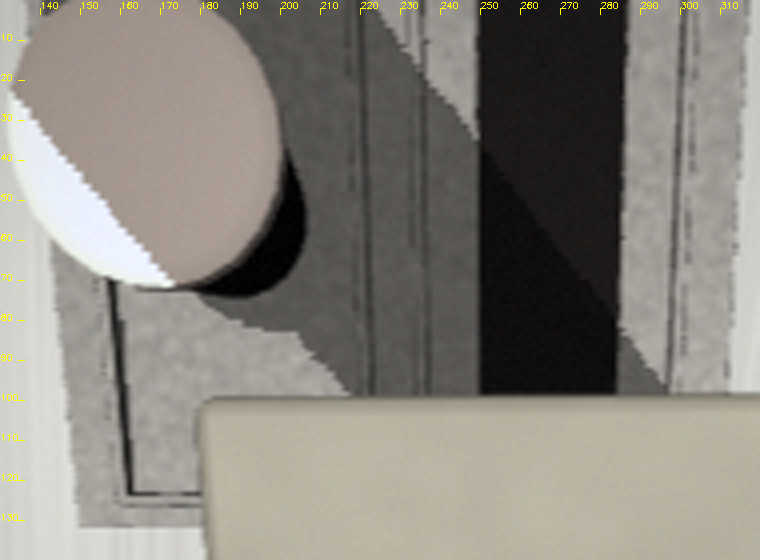

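Run:
```python
from mv import *
mv([619.8,-259.8,265],0.10)
```

```text
shift cm [15.37  1.39  0.08] rot [-0.0002 -0.0017  0.0026] t 15.05 pos [ 621.7 -414.1  265.6]
```

send_rows(moves="3 0.3 0 0 0 0.002;6.5 0.6 0 0 0 0.002;10 0.9 0 0 0 0.002;13 1.2 0 0 0 0.002;15 1.4 0 0 0 0.002;15.4 1.4 0 0 0 0.002;15.4 1.4 2 0 0 0.002;15.4 1.4 5 0 0 0.002;15.4 1.4 9 0 0 0.002;15.4 1.4 13 0 0 0.002;15.4 1.4 15.5 0 0 0.002;15.4 1.4 15.5 0 0 0.002")

```text
t: 16.25
position: [617.1, -259.7, 107.4]
orientation: [-2.104, -2.325, 0.004]
force: [-0.3, 0.9, -4.9]
width: 59.0
```

send_rows(moves="0 0 0 0 0 0;0 0 0 0 0 0;0 0 0 0 0 0")

```text
t: 16.55
position: [620.7, -262.0, 113.5]
orientation: [2.107, 2.326, 0.002]
force: [-0.7, -1.0, -4.4]
width: 58.7
```

Run:
```python
from mv import *
s=env.state(); print(s['force'],s['width'])
mv([619.8,-259.8,12],0.10)
im=env.snapshot('wrist');cv2.imwrite('pics/w14.png',im[:,:,::-1])
i=cv2.resize(im[:,:,::-1],(768,576),interpolation=cv2.INTER_CUBIC); cv2.imwrite('pics/w14b.png',np.clip(i*1.2,0,255).astype(np.uint8))
```

```text
[-0.69999661 -0.99082656 -4.40357849] 58.69063297039107
shift cm [ 0.24 -0.1  10.15] rot [ 0.0032  0.0013 -0.001 ] t 16.55 pos [ 620.7 -262.   113.5]
```

View pics/w14b.png

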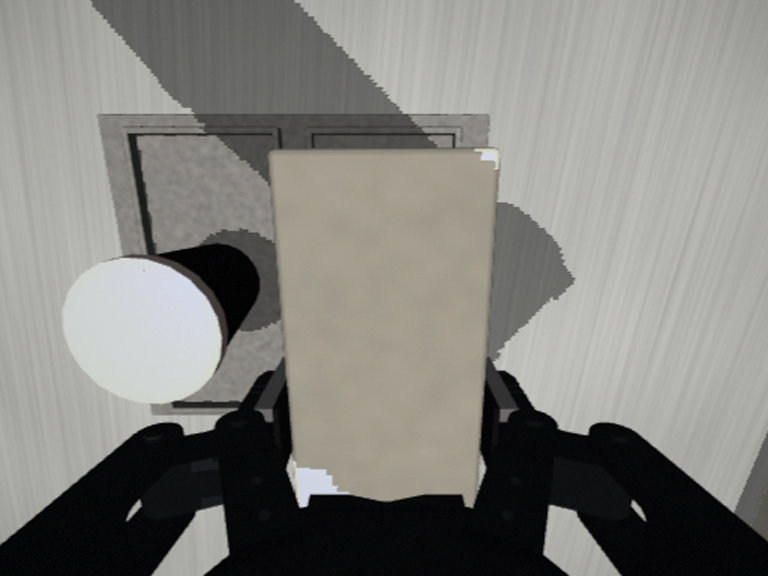

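```bash
python3 - <<'E' | tail -4
from mv import *
from fit import fit,T
s=env.state(); w=cam('wrist',(s['position'],s['orientation'])); f=lambda uv:(np.array(uv,float)+.5)/1.5-.5
for z in (4,13):
    q=np.array([[-175,105,z],[65,105,z],[-175,-105,z]],float)
    print(z,fit([(w,q,f([[98,115],[489,114],[153,414]]))],[619,-260,.1]))
mv([619.8,-259.8,12],0.10)
E
```

```text
handle exp [[460.6, 280.3, 80.0], [455.7, 190.4, 80.0], [632.9, 225.8, 80.0], [543.0, 230.7, 66.0], [433.2, 236.7, 6.0]]
4 (array([ 6.19833924e+02, -2.60331126e+02,  1.01045487e-01]), array([-0.7, -0.5,  0.9, -0.1, -0.3,  1.3]))
13 (array([ 6.22416328e+02, -2.60421727e+02,  1.01029533e-01]), array([-4.4, -1.4,  6.3, -1. , -2.2,  6.2]))
shift cm [ 0.21 -0.08 10.12] rot [ 0.0028  0.001  -0.0009] t 16.6 pos [ 620.6 -261.8  113.2]
```

Mat at (619.8, -260.3), yaw 0.10, so the estimates agree. I'll lower slowly to just above contact.

send_rows(moves="0.2 -0.1 2 0 0 0;0.2 -0.1 4 0 0 0;0.2 -0.1 6 0 0 0;0.2 -0.1 7.5 0 0 0;0.2 -0.1 8.7 0 0 0;0.2 -0.1 9.5 0 0 0;0.2 -0.1 9.8 0 0 0;0.2 -0.1 9.8 0 0 0;0.2 -0.1 9.8 0 0 0;0.2 -0.1 9.8 0 0 0")

```text
t: 17.6
position: [618.9, -259.7, 14.0]
orientation: [2.108, 2.328, 0.001]
force: [0.3, -0.9, -4.8]
width: 59.1
```

Run:
```python
from mv import *
s=env.state(); print(s['force'],s['width'])
mv([619.8,-259.8,10],0.10)
```

```text
[ 0.34784963 -0.88121173 -4.83500251] 59.137275564265394
shift cm [-0.02  0.09  0.4 ] rot [ 0.0011  0.0005 -0.0011] t 17.6 pos [ 618.9 -259.7   14. ]
```

send_rows(moves="0 0.05 0.15 0 0 0;0 0.05 0.25 0 0 0;0 0.05 0.35 0 0 0;0 0.05 0.35 0 0 0;0 0.05 0.35 0 0 0")

```text
t: 18.1
position: [619.1, -259.3, 10.6]
orientation: [2.109, 2.329, 0.001]
force: [-3.1, 1.4, 4.7]
width: 59.2
```

send_rows(moves="0 0 0 0 0 0;0 0 0 0 0 0;0 0 0 0 0 0;0 0 0 0 0 0;0 0 0 0 0 0", grip=1)

```text
t: 18.6
position: [619.1, -259.5, 9.8]
orientation: [2.108, 2.328, 0.0]
force: [0.3, -0.1, -0.0]
width: 85.3
```

Run:
```python
from mv import *
s=env.state(); print(s['force'],s['width'],s['position'])
im=env.snapshot('wrist');cv2.imwrite('pics/w15.png',im[:,:,::-1])
i=cv2.resize(im[:,:,::-1],(768,576),interpolation=cv2.INTER_CUBIC); cv2.imwrite('pics/w15b.png',np.clip(i*1.2,0,255).astype(np.uint8))
```

```text
[ 0.25924262 -0.12096317 -0.02899284] 85.27346910206482 [ 619.13944805 -259.52643569    9.82049752]
```

View pics/w15b.png

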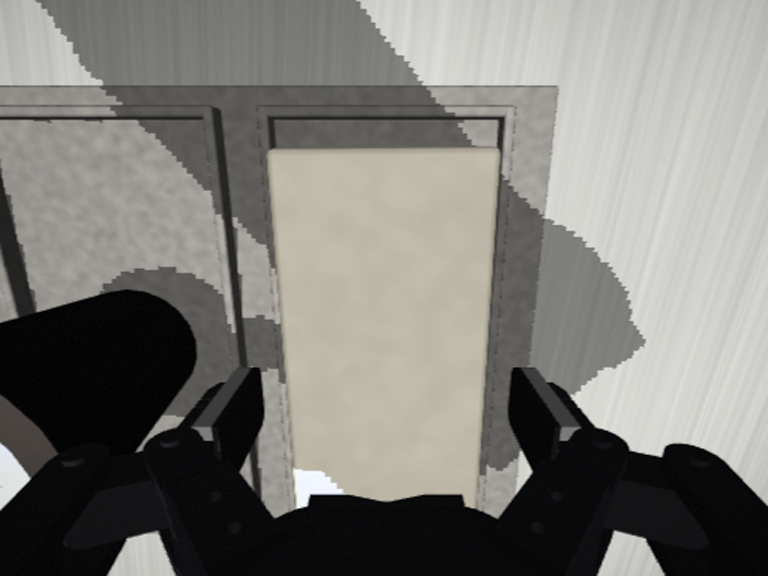

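Box released in the bay and parallel to the ribs (lid far edge at row 149, columns 268–498). Going straight up.

send_rows(moves="0 0 -1 0 0 0;0 0 -3 0 0 0;0 0 -6 0 0 0;0 0 -10 0 0 0;0 0 -14 0 0 0;0 0 -18 0 0 0;0 0 -22 0 0 0;0 0 -26 0 0 0;0 0 -29 0 0 0;0 0 -29 0 0 0;0 0 -29 0 0 0;0 0 -29 0 0 0")

```text
t: 19.85
position: [618.3, -259.0, 298.8]
orientation: [-2.108, -2.327, 0.001]
force: [0.7, 0.1, -1.3]
width: 85.5
```

Run:
```python
from mv import *
s=env.state();print(s['position'],s['force'])
im=env.snapshot('wrist');cv2.imwrite('pics/w16.png',im[:,:,::-1]); np.save('p16.npy',np.r_[s['position'],s['orientation']])
crop('pics/w16.png','pics/w16c.png',150,50,330,240,3)
im=env.snapshot('scene');cv2.imwrite('pics/s16.png',im[:,:,::-1])
```

```text
[ 618.26959313 -259.0132428   298.78238737] [ 0.73727597  0.14715746 -1.32857669]
```

View pics/w16c.png

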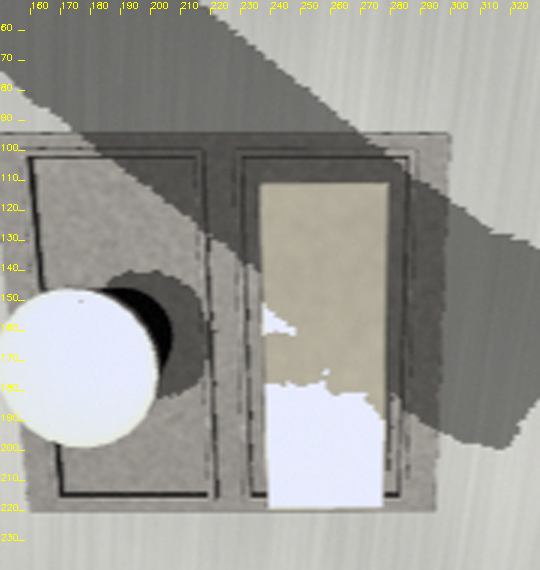

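View pics/s16.png

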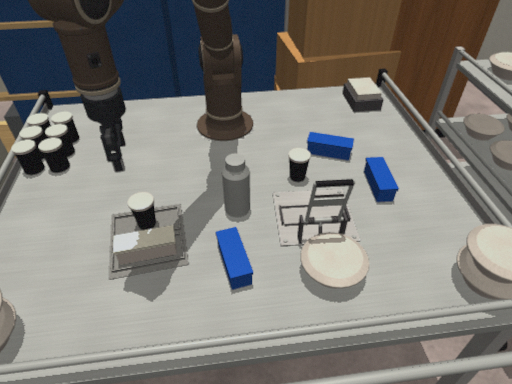

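```bash
python3 - <<'E' | tail -4
from mv import *
from fit import fit,T
p=np.load('p16.npy'); w=cam('wrist',(p[:3],p[3:]))
f=lambda uv:(np.array(uv,float)+.5)/3-.5+[150,50]
lid=np.array([[-30,80,66],[30,80,66],[-30,-80,66],[30,-80,66]],float)
print(fit([(w,lid,f([[261,183],[389,183],[268,508],[383,508]]))],[619,-260,.1]))
q=np.array([[65,105,4],[65,-105,4],[-175,-105,4.]])
print('mat',fit([(w,q,f([[450,134],[436,512],[29,511]]))],[619,-260,.1]))
E
```

```text
box lid corners [[568.1, 299.5, 66.0], [562.1, 141.5, 66.0], [504.6, 141.0, 66.0], [512.3, 298.4, 66.0]]
handle exp [[460.6, 280.3, 80.0], [455.7, 190.4, 80.0], [632.9, 225.8, 80.0], [543.0, 230.7, 66.0], [433.2, 236.7, 6.0]]
(array([ 6.19781458e+02, -2.60577971e+02,  1.01774570e-01]), array([-0.5, -0.3,  0.6, -0.4, -0.4,  0.5,  0.4,  0.5]))
mat (array([ 6.20060106e+02, -2.60815368e+02,  9.95274230e-02]), array([ 0.2, -0.1, -0.3, -0.1,  0.1,  0.2]))
```

Box is within about 0.5 mm and 0.002 rad of the mat centre, the bail stands open, and nothing else has been moved.

```bash
python3 -c "
from workcell import env
print(env.job_done(), env.state()['t'])"
```

```text
the job is handed in; nothing more can be done
the job is handed in; nothing more can be done
```

The food box is on the rubber mat in the free bay and the bail stands open. I handed the job in with the arm's clock at about 20 s; no verdict was reported.

- **What I did:** I gripped the bail handle, swung it past its hold-open point to about 1.7 rad and let go. I then gripped the box by its lid and lifted it over the flask. I set it down until the wrist force showed contact, then let go and backed straight up.
- **Last checks:** In the wrist camera the box is about 0.4 mm and 0.002 rad off the mat's centre and direction. Its outline fits a box lying flat at resting height, to within about 0.6 px. The last scene picture shows the bail open, with the cups, bowl and flask standing where they were; I judged that by eye and did not measure it.
- **What disagreed:** The fingertips really end about 38 mm further back than the stated tool point. My first try at the handle closed just above the bar, with no contact; I corrected for this on all later moves.
- **Force while swinging the bail:** It rose to about 40 N at the wrist at around 0.9 rad because my arc was slightly too tight. I eased the path and it dropped to about 12 N.

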